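# Scan the code label on a tilted circuit board

### The arm

A 7-joint arm with a two-finger parallel gripper is mounted at the origin on the work surface. World frame = base frame: x ahead of the robot, y to its left, z up, the work surface at z = 0. Lengths are in m, angles in rad, forces in N, time in s.
With the tool pointing down it reaches from about 0.4 to 0.875 m from the base axis. Payload 19.3 kg.
Tool frame: the origin (TCP) lies at the very end of the fingers, on their centre line; the grasp point (between the pads) lies 19 mm behind it; z points along the fingers, y is the line along which they close (so a half turn about z gives the same grasp; the last joint's range is limited). The gripper opens to 85 mm and grips with 20 to 120 N. Pads are 22 mm wide; open, the fingers measure 114 mm over their backs; the gripper's body (76 mm by 85 mm) begins 54 mm behind the grasp point. The pads swing forward as they close: fully open they stand 13 mm farther back than shut.
Start: joints at [1.15, 0.521, -0.036, 1.599, 0.021, 1.021, -0.113], TCP at [0.215, -0.587, 0.231] pointing down, gripper open.
Joint ranges: [-2.91, 2.91], [-0.3, 2.13], [-1.5, 1.42], [0.17, 2.43], [-1.26, 4.41], [0.16, 1.93], [-2.52, 2.52]. Speed limits (rad/s): [1.89, 1.89, 2.39, 2.39, 3.01, 3.01, 3.01].

### API

Orientations are given as [roll, pitch, yaw] about the fixed x, y, z axes, in that order (R = Rz(yaw) Ry(pitch) Rx(roll)).
In Python, from workcell import observe, grab_frame, job_done gives the robot as it stands.
- The arm moves only by the tool move_arm, never from a script. Its argument "plan" is a list that holds one entry, the list of rows, each a list of 7 numbers: the shift along the tool's x, y, z each as a share of 0.02 m, from -1 to 1, then the turn, a rotation vector about the tool's x, y, z each as a share of 6 degrees, from -1 to 1, then the opening, from -1 (shut) to 1 (fully open). A call has exactly 10 rows; each row shifts and turns the commanded pose from where the row before left it, along the tool's axes as they then stand; what a row does not reach is not made up. A row lasts 1/10 s, in which the tool goes at most 50 mm and 8.59 degrees, less where a joint would pass 70% of its speed; a pose out of reach is approached as far as the arm can. A call with a number of a shift or a turn outside -1 to 1 is refused whole. A call with a gripper value outside its range is refused whole. The fingers move at their own pace and stop on an object; "grip_force" is the grip in N (left out, the last holds). Time passes only in rows, so rows that do not move let the fingers close, or fill a call up. It gives the time, the measured TCP pose, the force, the opening and the grip force at its end, in the units of the state.
- observe(): the state, without advancing time (a new reading comes with each control period).
- grab_frame(name): name is "side" or "top"; returns a dict with "color" (384x512x3 uint8, red, green, blue), "intrinsics" (3x3 intrinsics, pixels), "position" and "orientation" of the camera in the world. Camera axes: x right, y down, z forward; pixel columns grow to the right and rows downward; lengths in m; the calibration is good to about 2 mm. A picture is of the moment at which its call begins. There is no depth.
- job_done(): hands the job in; it is judged then, once.
The state is a dict: "clock": time; "qpos": joint angles; "qd": joint speeds; "joint_efforts": joint torques, N m; "position": TCP position; "tool_rot": TCP orientation; "force": force on the tool from outside, world axes, zero at the start; "moment": the same for the moment, N m; "grip_width": finger opening in m; "finger_force": force on a finger pad.
Only numpy, scipy, OpenCV 4.12 (cv2) and the standard library are available. Lean on these libraries where they do the work, as an engineer would, in place of code of your own. Each camera call takes 0.05 s, during which the arm holds its last target. There are 200 camera calls.

### The job

Pick up the handheld code scanner from its round charging pad, aim it square at the middle of the white code label on the tilted circuit board with the scanner's hood rim about 50 mm from the label, and hold it still there for two seconds. Then stand the scanner back upright on the middle of its pad, set down and not dropped, and let go. Touch neither the board nor its holder, and leave the other things on the bench where they are.

Things in the scene. Friction and masses are not known exactly. Their poses are not given: they have to be found in the camera images.
- scanner: Code scanner, 140 mm long, 0.18 to 0.29 kg, at first standing upright, hood down, on the pad. Lowest 44 mm: black round hood, 60 mm wide at the rim. From 44 to 140 mm: flat-sided orange handle, 44 mm along its x, 36 mm along its y, black trigger plate on the -x side. Origin: centre of the hood's rim; z runs from rim to handle end. It looks along -z; its turn about z is free.
- focus (a point): The scanner's focus point, nothing visible: on the scanner's axis, 50 mm out from the hood rim (at z = -50 mm in the scanner's frame). A code reads when this point is on it.
- label: White square code label, 36 mm, black pattern, at the middle of the upper face of the tan board (120 x 150 x 4 mm). Origin: middle of its face; z square out of the face, x and y along its edges, -x down the slope. The face slopes down roughly towards the robot, 24 to 43 degrees from level. Parts on the board are at most 13 mm high, 30 mm or more from the label's middle.
- holder: Fixed board holder: black base 150 x 150 x 16 mm, a post at its far side and a 200 mm chrome bar along its y at x = 75 mm, z = 175 mm, to which the board is clipped by its upper edge; highest part 200 mm. Origin: centre of the base's underside. The board swings down or up on the bar if pushed.
- pad: Fixed round charging pad, white disc with a grey top, 110 mm across and 15 mm high, flat on top. Origin: centre of its underside, on the bench; the scanner stands on its top at z = 15 mm.
- reel: Loose grey metal reel standing on end, 60 mm across, 44 mm high. Origin: centre of underside. Leave alone.
- flux: Loose bottle with a red cap, 44 mm across, 100 mm high. Origin: centre of underside. Leave alone.
- tin: Loose round steel tin with a brass ball of tip cleaner, 76 mm across, 52 mm high. Origin: centre of underside. Leave alone.
- meter: Loose yellow test meter lying flat, 150 by 75 by 44 mm. Origin: centre of underside. Leave alone.
Mind the look-alikes: they are no part of the job. There is more than one size of the scanner; the one meant has the size given above.

How it is judged:
On the way:
1. the scanner, held in the fingers, looks square at the label (within 12 degrees), its focus point within 16 mm of the label's middle, and is held still (under 20 mm/s and 0.15 rad/s) for 1.5 s (distance between focus and label below 0.016 m and angle between the z axis of scanner and the z axis of label, either way round below 0.21 rad and z of scanner in the frame of label above 0.02 m and linear speed of scanner below 0.02 m/s and angular speed of scanner below 0.15 rad/s and contact force between the fingers and scanner above 1 N), for 1.5 s.
At the end, for the whole second after the job is handed in: The scanner stands upright (within 4.6 degrees), hood down, at rest on the pad's top, its axis within 22 mm of the pad's centre (the whole hood on the pad), and is let go (horizontal distance between scanner and pad below 0.022 m and angle between scanner's own z axis and vertical below 0.08 rad and height (world z) of scanner between 0.011 and 0.019 m and linear speed of scanner below 0.02 m/s and contact force between the fingers and scanner below 0.1 N); the robot touches nothing.
It fails at once if the scanner, fingers or arm touch the board or its holder (over 1 N) (contact force between any of scanner, the fingers, the arm and holder above 1 N).
It fails at once if the board is shifted by more than 8 mm (distance of label from where it was at the start of the episode above 0.008 m).
It fails at once if the scanner falls or flies free of the fingers (faster than 0.45 m/s, a drop of about 10 mm) (linear speed of scanner above 0.45 m/s and contact force between the fingers and scanner below 0.1 N).
It fails at once if the reel, bottle, tin or meter is moved by more than 20 mm (distance of any of reel, flux, tin, meter from where it was at the start of the episode above 0.02 m).
It also fails if it takes over 58 s, if anything falls off the work surface, if the arm or the gripper's body presses on something with over 40 N, if the wrist force passes 120 N, or if a joint passes its speed limit or range.

## Working session

There is one attempt and no reset: what is moved stays moved. The work goes in short steps, Python scripts to look and compute and a tool call to move; the robot and the scene stay as the last step left them, time stands still between calls to the robot, and variables do not carry over. Pictures are saved under pics/ and viewed, at most 10 in all, crops included, and the job is handed in when it is done.

Besides the shell and the picture viewer there is one more tool, called after "Call:" in YAML: its name, and indented under it one key for each argument. move_arm: Moves the arm, as the interface text tells. Shift numbers are shares of 0.02 m and turn numbers shares of 6 degrees, none past 1 either way. Its arguments: {"type":"object","properties":{"plan":{"type":"array"},"grip_force":{"type":"number"}},"required":["plan"]}

```bash
mkdir -p pics; python3 - <<'E'
from workcell import observe, grab_frame
import cv2,numpy as np
s=observe();print({k:np.round(s[k],3).tolist() for k in ['clock','position','tool_rot','grip_width','force']})
for n in ['side','top']:
    f=grab_frame(n);cv2.imwrite(f'pics/{n}0.png',cv2.resize(f['color'][:,:,::-1],(800,600),interpolation=cv2.INTER_CUBIC));cv2.imwrite(f'{n}0raw.png',f['color'][:,:,::-1])
    print(n,f['intrinsics'],f['position'],f['orientation'])
E
```

```text
{'clock': 0.0, 'position': [0.215, -0.587, 0.231], 'tool_rot': [-3.14, 0.0, 0.351], 'grip_width': 0.085, 'force': [-0.387, 0.052, -0.219]}
side [[372.1861814    0.         251.94196715]
 [  0.         372.1861814  194.06302607]
 [  0.           0.           1.        ]] [ 0.46838823 -0.66387411  0.90219902] [-2.43483486  0.00330607 -0.19998303]
top [[415.5310343    0.         260.6760231 ]
 [  0.         415.5310343  189.46654826]
 [  0.           0.           1.        ]] [ 0.31173926 -0.00593431  1.50468858] [-2.94231669 -0.02109882 -1.55044743]
```

View pics/side0.png

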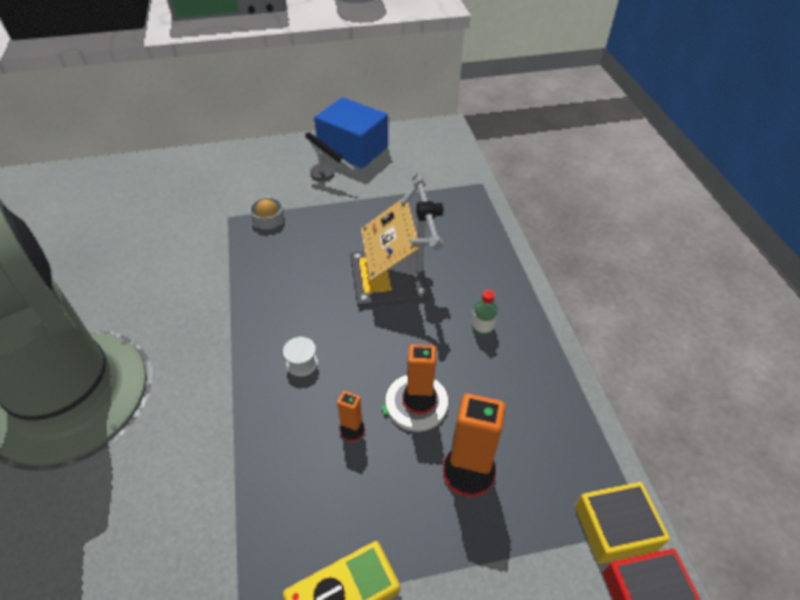

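View pics/top0.png

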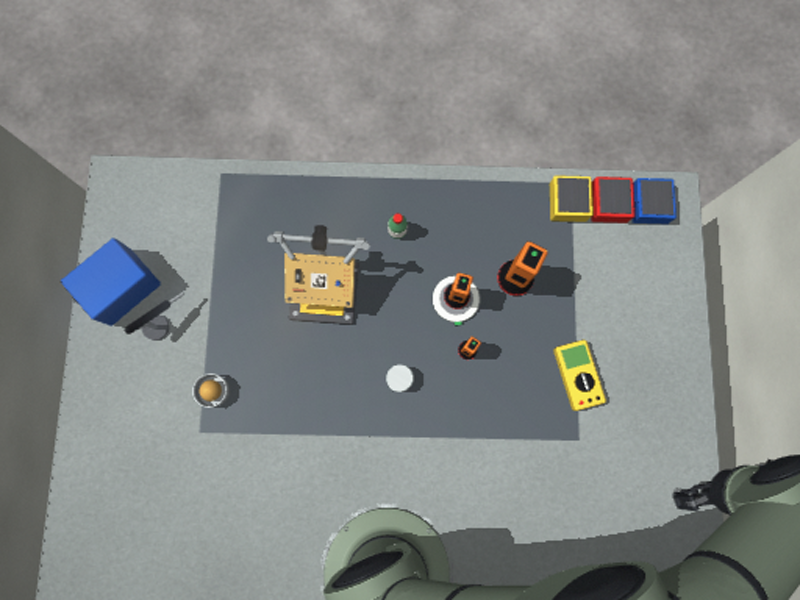

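Look-alikes (800x600 pixels): scanner on the pad, side (421,380) and top (460,290); small scanner, side (350,415) and top (470,348); large scanner, side (475,445) and top (523,268). I choose the middle-sized one, which stands on the round white pad. I'll check it in an enlarged crop.

```bash
python3 - <<'E'
import cv2,numpy as np
s=cv2.imread('side0raw.png');t=cv2.imread('top0raw.png')
def c(im,x,y,w=50,h=38): return cv2.resize(im[y:y+h,x:x+w],(400,304),interpolation=cv2.INTER_CUBIC)[:300]
print(s.shape)
# scale 8, origins
cv2.imwrite('pics/crop1.png',np.vstack([np.hstack([c(t,270,167),c(t,178,160)]),
 np.hstack([cv2.resize(s[212:280,240:330],(400,302),interpolation=cv2.INTER_CUBIC)[:300],c(s,225,127)])]))
E
```

```text
(384, 512, 3)
```

View pics/crop1.png

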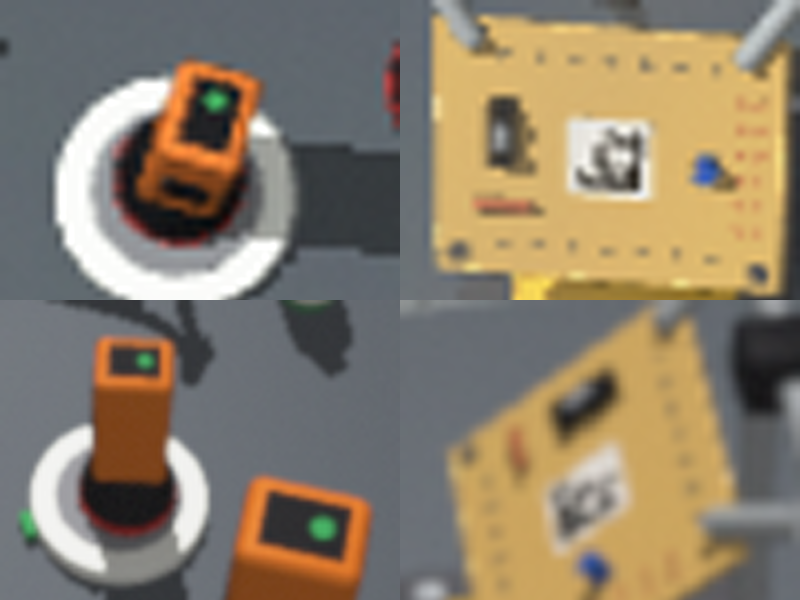

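The crop confirms it: a mid-sized orange handle with its hood standing on the pad. In the top view the handle end is at crop (208,112) and the trigger side faces the robot. The label is at crop (610,158) in the top view and (588,498) in the side view.

```bash
cat > h.py <<'E'
import numpy as np,cv2
from scipy.spatial.transform import Rotation as R
from scipy.optimize import least_squares
E=lambda r:R.from_euler('xyz',r)
C={'side':([372.186,251.942,194.063],[0.46838823,-0.66387411,0.90219902],[-2.43483486,0.00330607,-0.19998303]),
'top':([415.531,260.676,189.4665],[0.31173926,-0.00593431,1.50468858],[-2.94231669,-0.02109882,-1.55044743])}
def proj(n,P):
    k,p,o=C[n];q=E(o).inv().apply(np.atleast_2d(P)-p);return k[0]*q[:,:2]/q[:,2:]+k[1:]
def onz(n,uv,z):
    k,p,o=C[n];d=E(o).apply([(uv[0]-k[1])/k[0],(uv[1]-k[2])/k[0],1]);return p+d*(z-p[2])/d[2]
def raw(pts,off,s): return np.array(off)+(np.array(pts)+.5)/s-.5
E
python3 - <<'E'
from h import *
import cv2
lab=np.array([[18,18,0],[18,-18,0],[-18,-18,0],[-18,18,0]])/1e3
brd=np.array([[60,75,0],[60,-75,0],[-60,-75,0],[-60,75,0]])/1e3
tl=raw(np.array([[570,118],[652,122],[648,199],[570,193]])-[400,0],[178,160],8)
tb=raw(np.array([[435,15],[788,48],[780,297],[437,268]])-[400,0],[178,160],8)
sl=raw(np.array([[620,443],[630,498],[556,552],[545,500]])-[400,300],[225,127],8)
sb=raw(np.array([[409,200],[418,240],[372,279],[362,219]]),[0,0],1.5625)
def f(v):
    T=lambda P:R.from_rotvec(v[3:]).apply(P)+v[:3]
    return np.concatenate([(proj('top',T(lab))-tl),(proj('side',T(lab))-sl),.6*(proj('top',T(brd))-tb),.4*(proj('side',T(brd))-sb)]).ravel()
r=least_squares(f,[.5,.15,.12,0,-.6,0],loss='soft_l1')
print('label',r.x[:3],R.from_rotvec(r.x[3:]).as_matrix().round(3)); print(r.fun.reshape(-1,2).round(1).tolist())
# scanner
z=.155
th=raw([[180,60],[262,80],[237,163],[157,145]],[270,167],8)
sh=raw(np.array([[97,338],[172,340],[175,388],[95,385]])-[0,300],[240,212],4.443)
for n,h in(('top',th),('side',sh)):
    P=np.array([onz(n,u,z) for u in h]);print(n,P.mean(0),np.linalg.norm(P-np.roll(P,-1,0),axis=1).round(4),P[:,:2].round(3).tolist())
print('pad',onz('top',raw([176,190],[270,167],8),.015),onz('side',raw([120,203],[240,212],4.443),.015))
# pad fit via white mask
for n in('top','side'):
    im=cv2.imread(n+'0raw.png');m=((im.min(2)>150)).astype('uint8');c,l,st,ce=cv2.connectedComponentsWithStats(m)
    for i in range(1,c):
        if 80<st[i,4]<3000:print(n,st[i],onz(n,ce[i],.015).round(3))
E
```

```text
label [0.6222967  0.1652863  0.11789954] [[ 0.79   0.084 -0.607]
 [-0.021  0.994  0.11 ]
 [ 0.612 -0.074  0.787]]
[[-0.3, -0.1], [-0.1, 0.4], [0.4, 0.3], [-0.1, 0.1], [0.1, -0.1], [0.2, 0.3], [0.3, -0.0], [0.5, -0.9], [-0.2, -0.1], [-0.2, -0.2], [0.1, 0.3], [0.4, 0.1], [-0.5, -0.8], [-0.0, 1.0], [-1.0, -0.3], [0.1, 2.8]]
top [ 0.61811115 -0.14500487  0.155     ] [0.0352 0.0372 0.034  0.0378] [[0.64, -0.133], [0.632, -0.167], [0.597, -0.157], [0.603, -0.123]]
side [ 0.61576554 -0.14723528  0.155     ] [0.042  0.0326 0.0438 0.032 ] [[0.599, -0.127], [0.64, -0.136], [0.633, -0.168], [0.591, -0.158]]
pad [ 0.61285951 -0.1444205   0.015     ] [ 0.61015081 -0.15196162  0.015     ]
top [210   0  37  27 489] [1.335 0.117 0.015]
top [ 305    0   71   34 1185] [ 1.344 -0.343  0.015]
top [267   3  23  20 211] [ 1.344 -0.078  0.015]
top [380   5  19  18 108] [ 1.344 -0.528  0.015]
top [190  26  24  25 211] [1.223 0.21  0.015]
top [307  45  14  15  94] [ 1.175 -0.224  0.015]
top [284  50  20  24 146] [ 1.127 -0.148  0.015]
top [207  54  34  30 392] [1.083 0.128 0.015]
top [301  83  40  23 375] [ 0.982 -0.247  0.015]
top [210 153  26  15 106] [0.732 0.106 0.015]
top [277 177  29  29 309] [ 0.603 -0.135  0.015]
top [247 233  17  18 233] [ 0.423 -0.015  0.015]
side [  92    0  209   30 2186] [0.578 1.408 0.015]
side [ 0 14  6 24 85] [-0.417  1.455  0.015]
side [400  88  35  26 363] [1.372 0.435 0.015]
side [271  98  11  17  98] [0.8   0.51  0.015]
side [425 111  22  15  85] [1.367 0.307 0.015]
side [181 215  23  20 309] [0.418 0.003 0.015]
side [247 240  17  34 314] [ 0.577 -0.145  0.015]
side [278 243   9  26 146] [ 0.653 -0.155  0.015]
```

Call:
move_arm:
  plan:
    - [[0, 0, -0.65, 0, 0, 0.57, 1], [0, 0, -0.65, 0, 0, 0.57, 1], [0, 0, -0.65, 0, 0, 0.57, 1], [0, 0, -0.65, 0, 0, 0.57, 1], [0, 0, -0.65, 0, 0, 0.57, 1], [0, 0, -0.65, 0, 0, 0.57, 1], [0, 0, -0.65, 0, 0, 0.57, 1], [0, 0, -0.65, 0, 0, 0.57, 1], [0, 0, -0.65, 0, 0, 0.57, 1], [0, 0, -0.65, 0, 0, 0.57, 1]]

```text
clock: 1.1
position: [0.2147, -0.5868, 0.3615]
tool_rot: [-3.141, 0.0, -0.249]
force: [-0.4, 0.3, -0.2]
grip_width: 0.0857
finger_force: 0.0
```

Call:
move_arm:
  plan:
    - [[0.47, -0.88, 0, 0, 0, 0, 1], [0.47, -0.88, 0, 0, 0, 0, 1], [0.47, -0.88, 0, 0, 0, 0, 1], [0.47, -0.88, 0, 0, 0, 0, 1], [0.47, -0.88, 0, 0, 0, 0, 1], [0.47, -0.88, 0, 0, 0, 0, 1], [0.47, -0.88, 0, 0, 0, 0, 1], [0.47, -0.88, 0, 0, 0, 0, 1], [0.47, -0.88, 0, 0, 0, 0, 1], [0.47, -0.88, 0, 0, 0, 0, 1]]

```text
clock: 2.1
position: [0.3492, -0.4384, 0.3611]
tool_rot: [-3.141, 0.0, -0.246]
force: [-0.0, -0.0, 0.7]
grip_width: 0.0852
finger_force: 0.0
```

Call:
move_arm:
  plan:
    - [[0.47, -0.88, 0, 0, 0, 0, 1], [0.47, -0.88, 0, 0, 0, 0, 1], [0.47, -0.88, 0, 0, 0, 0, 1], [0.47, -0.88, 0, 0, 0, 0, 1], [0.47, -0.88, 0, 0, 0, 0, 1], [0.47, -0.88, 0, 0, 0, 0, 1], [0.47, -0.88, 0, 0, 0, 0, 1], [0.47, -0.88, 0, 0, 0, 0, 1], [0.47, -0.88, 0, 0, 0, 0, 1], [0.47, -0.88, 0, 0, 0, 0, 1]]

```text
clock: 3.1
position: [0.4832, -0.2906, 0.361]
tool_rot: [-3.141, 0.001, -0.246]
force: [-1.0, 1.0, 0.2]
grip_width: 0.0853
finger_force: 0.0
```

Call:
move_arm:
  plan:
    - [[0.47, -0.88, 0, 0, 0, 0, 1], [0.47, -0.88, 0, 0, 0, 0, 1], [0.47, -0.88, 0, 0, 0, 0, 1], [0.47, -0.88, 0, 0, 0, 0, 1], [0.47, -0.88, 0, 0, 0, 0, 1], [0.47, -0.88, 0, 0, 0, 0, 1], [0.47, -0.88, 0, 0, 0, 0, 1], [0.47, -0.88, 0, 0, 0, 0, 1], [0.47, -0.88, 0, 0, 0, 0, 1], [0.47, -0.88, 0, 0, 0, 0, 1]]

```text
clock: 4.1
position: [0.6176, -0.1427, 0.3611]
tool_rot: [3.142, 0.0, -0.246]
force: [-0.3, 0.1, -0.8]
grip_width: 0.0854
finger_force: 0.0
```

Call:
move_arm:
  plan:
    - [[0, 0.16, 0.7, 0, 0, 0, 1], [0, 0, 0.7, 0, 0, 0, 1], [0, 0, 0.7, 0, 0, 0, 1], [0, 0, 0.7, 0, 0, 0, 1], [0, 0, 0.7, 0, 0, 0, 1], [0, 0, 0.7, 0, 0, 0, 1], [0, 0, 0.7, 0, 0, 0, 1], [0, 0, 0.7, 0, 0, 0, 1], [0, 0, 0.7, 0, 0, 0, 1], [0, 0, 0.7, 0, 0, 0, 1]]

```text
clock: 5.1
position: [0.6161, -0.1467, 0.2201]
tool_rot: [-3.142, 0.0, -0.246]
force: [-0.1, -0.6, 0.3]
grip_width: 0.0853
finger_force: 0.0
```

```bash
python3 - <<'E'
from workcell import grab_frame
import cv2,numpy as np
a=grab_frame('side')['color'][190:290,220:340,::-1];b=grab_frame('top')['color'][150:230,255:351,::-1]
cv2.imwrite('pics/c2.png',np.hstack([cv2.resize(a,(400,333),interpolation=2),cv2.resize(b,(400,333),interpolation=2)]))
E
```

```text
(no output)
```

View pics/c2.png

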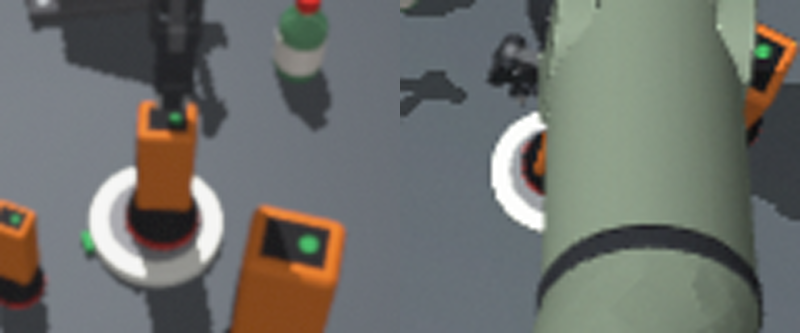

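The side crop shows the fingers at about (175,90), centred over the handle end at (168,120), with room to the large scanner. I'll descend and grip.

Call:
move_arm:
  plan:
    - [[0, 0, 0.58, 0, 0, 0, 1], [0, 0, 0.58, 0, 0, 0, 1], [0, 0, 0.58, 0, 0, 0, 1], [0, 0, 0.58, 0, 0, 0, 1], [0, 0, 0.58, 0, 0, 0, 1], [0, 0, 0.58, 0, 0, 0, 1], [0, 0, 0.58, 0, 0, 0, 1], [0, 0, 0.58, 0, 0, 0, 1], [0, 0, 0.58, 0, 0, 0, 1], [0, 0, 0.58, 0, 0, 0, 1]]

```text
clock: 6.2
position: [0.6161, -0.1467, 0.1043]
tool_rot: [-3.142, 0.0, -0.246]
force: [-1.3, -0.4, -0.3]
grip_width: 0.0859
finger_force: 0.0
```

Call:
move_arm:
  plan:
    - [[0, 0, 0, 0, 0, 0, 0.3], [0, 0, 0, 0, 0, 0, 0.1], [0, 0, 0, 0, 0, 0, 0], [0, 0, 0, 0, 0, 0, -0.1], [0, 0, 0, 0, 0, 0, -0.2], [0, 0, 0, 0, 0, 0, -0.4], [0, 0, 0, 0, 0, 0, -0.7], [0, 0, 0, 0, 0, 0, -1], [0, 0, 0, 0, 0, 0, -1], [0, 0, 0, 0, 0, 0, -1]]
  grip_force: 70

```text
clock: 7.2
position: [0.6165, -0.1469, 0.106]
tool_rot: [3.142, -0.001, -0.246]
force: [-1.1, -1.0, 5.2]
grip_width: 0.0354
finger_force: 68.8
```

Call:
move_arm:
  plan:
    - [[0, 0, -0.2, 0, 0, 0, -1], [0, 0, -0.6, 0, 0, 0, -1], [0, 0, -0.9, 0, 0, 0, -1], [0, 0, -1, 0, 0, 0, -1], [0, 0, -1, 0, 0, 0, -1], [0, 0, -1, 0, 0, 0, -1], [0, 0, -1, 0, 0, 0, -1], [0, 0, -1, 0, 0, 0, -1], [0, 0, -1, 0, 0, 0, -1], [0, 0, -0.6, 0, 0, 0, -1]]

```text
clock: 8.2
position: [0.6164, -0.1467, 0.2737]
tool_rot: [-3.141, -0.002, -0.246]
force: [0.4, 0.1, -1.2]
grip_width: 0.0354
finger_force: 69.7
```

```bash
cat >> h.py <<'E'
from scipy.linalg import logm,expm
def T(p,r): M=np.eye(4);M[:3,:3]=r.as_matrix();M[:3,3]=p;return M
def twist(A,B,n):
    X=np.real(logm(np.linalg.inv(A)@B))/n
    s=np.r_[X[:3,3]/.02,np.array([X[2,1],X[0,2],X[1,0]])/np.radians(6)].round(2)
    Y=np.zeros((4,4));r=s[3:]*np.radians(6);Y[:3,:3]=[[0,-r[2],r[1]],[r[2],0,-r[0]],[-r[1],r[0],0]];Y[:3,3]=s[:3]*.02
    return s,[A@expm(Y*k) for k in range(n+1)]
L=np.array([.6223,.1653,.1179]);N=np.array([-.607,.110,.787]);N/=np.linalg.norm(N);G=.091
def aimR(R0):
    z=R0.as_matrix()[:,2];c=np.cross(z,-N);return R.from_rotvec(c/np.linalg.norm(c)*np.arccos(-z@N))*R0
E
python3 - <<'E'
from h import *
from workcell import observe
s=observe();R0=E(s['tool_rot']);print(s['position'],s['grip_width'],s['force'])
A=T(s['position'],R0);B=T(L+N*(.15+G),aimR(R0));print('pre',B[:3,3],aimR(R0).as_euler('xyz'))
v,P=twist(A,B,30);print(v)
for p in P[::5]:print(p[:3,3].round(3),'rim',(p[:3,3]+p[:3,2]*G).round(3))
E
```

```text
[ 0.6164071  -0.14669121  0.2736977 ] 0.03538256991182384 [ 0.40692573  0.0586865  -1.15981533]
pre [0.476007   0.19181109 0.30757478] [-3.08927387 -0.66306284 -0.26414426]
[-0.33 -0.49 -0.16  0.01  0.21 -0.  ]
[ 0.616 -0.147  0.274] rim [ 0.617 -0.147  0.183]
[ 0.596 -0.091  0.288] rim [ 0.605 -0.093  0.197]
[ 0.573 -0.035  0.299] rim [ 0.593 -0.039  0.21 ]
[0.55  0.021 0.306] rim [0.579 0.015 0.22 ]
[0.526 0.078 0.309] rim [0.565 0.07  0.227]
[0.502 0.134 0.308] rim [0.549 0.124 0.231]
[0.479 0.19  0.304] rim [0.534 0.179 0.232]
```

Call:
move_arm:
  plan:
    - [[-0.33, -0.49, -0.16, 0.01, 0.21, 0, -1], [-0.33, -0.49, -0.16, 0.01, 0.21, 0, -1], [-0.33, -0.49, -0.16, 0.01, 0.21, 0, -1], [-0.33, -0.49, -0.16, 0.01, 0.21, 0, -1], [-0.33, -0.49, -0.16, 0.01, 0.21, 0, -1], [-0.33, -0.49, -0.16, 0.01, 0.21, 0, -1], [-0.33, -0.49, -0.16, 0.01, 0.21, 0, -1], [-0.33, -0.49, -0.16, 0.01, 0.21, 0, -1], [-0.33, -0.49, -0.16, 0.01, 0.21, 0, -1], [-0.33, -0.49, -0.16, 0.01, 0.21, 0, -1]]

```text
clock: 9.2
position: [0.5729, -0.0344, 0.2973]
tool_rot: [-3.131, -0.221, -0.247]
force: [1.0, 0.2, -1.0]
grip_width: 0.0356
finger_force: 69.7
```

Call:
move_arm:
  plan:
    - [[-0.33, -0.49, -0.16, 0.01, 0.21, 0, -1], [-0.33, -0.49, -0.16, 0.01, 0.21, 0, -1], [-0.33, -0.49, -0.16, 0.01, 0.21, 0, -1], [-0.33, -0.49, -0.16, 0.01, 0.21, 0, -1], [-0.33, -0.49, -0.16, 0.01, 0.21, 0, -1], [-0.33, -0.49, -0.16, 0.01, 0.21, 0, -1], [-0.33, -0.49, -0.16, 0.01, 0.21, 0, -1], [-0.33, -0.49, -0.16, 0.01, 0.21, 0, -1], [-0.33, -0.49, -0.16, 0.01, 0.21, 0, -1], [-0.33, -0.49, -0.16, 0.01, 0.21, 0, -1]]

```text
clock: 10.2
position: [0.5282, 0.0726, 0.3079]
tool_rot: [-3.12, -0.43, -0.25]
force: [0.2, -0.6, -2.2]
grip_width: 0.0356
finger_force: 69.7
```

Call:
move_arm:
  plan:
    - [[-0.33, -0.49, -0.16, 0.01, 0.21, 0, -1], [-0.33, -0.49, -0.16, 0.01, 0.21, 0, -1], [-0.33, -0.49, -0.16, 0.01, 0.21, 0, -1], [-0.33, -0.49, -0.16, 0.01, 0.21, 0, -1], [-0.33, -0.49, -0.16, 0.01, 0.21, 0, -1], [-0.33, -0.49, -0.16, 0.01, 0.21, 0, -1], [-0.33, -0.49, -0.16, 0.01, 0.21, 0, -1], [-0.33, -0.49, -0.16, 0.01, 0.21, 0, -1], [-0.33, -0.49, -0.16, 0.01, 0.21, 0, -1], [-0.33, -0.49, -0.16, 0.01, 0.21, 0, -1]]

```text
clock: 11.2
position: [0.5059, 0.1281, 0.3008]
tool_rot: [-3.127, -0.53, -0.247]
force: [1.4, -0.1, -2.5]
grip_width: 0.0352
finger_force: 69.7
```

```bash
python3 - <<'E'
from h import *
from workcell import observe,grab_frame
a=grab_frame('side')['color'][90:240,180:340,::-1]
cv2.imwrite('pics/c3.png',cv2.resize(a,(640,600),interpolation=2))
s=observe();R0=E(s['tool_rot']);p=s['position'];print(p,s['qpos'])
A=T(p,R0);B=T(L+N*(.05+G),aimR(R0))
v,P=twist(A,B,10);print(v)
z=R0.as_matrix()[:,2]
for d in (G-.14+.049,G):
  print((proj('side',p+z*d)-[180,90])*4)
print('label',(proj('side',L)-[180,90])*4)
E
```

```text
[0.50483347 0.13105424 0.30031879] [-1.67310015  0.21542799  1.25112705  2.1931647   0.27272187  0.47441569
 -2.49921722]
[-0.12 -0.27  0.36  0.02  0.13 -0.  ]
[[103.01841888  98.29726288]]
[[180.7998493  191.01044266]]
label [[273.08874851 244.58456575]]
```

View pics/c3.png

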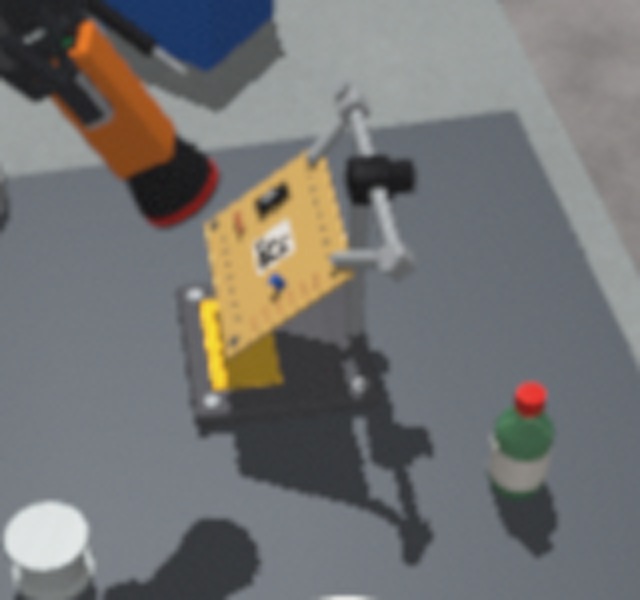

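The side crop shows the scanner at about (180,190), tilted towards the board, with the label at (272,248). It stopped short because joint 7 is at its limit. The turn about the scanner's axis is free, so I'll spin the tool about z to unload it.

Call:
move_arm:
  plan:
    - [[0, 0, 0, 0, 0, 0.4, -1], [0, 0, 0, 0, 0, 0.4, -1], [0, 0, 0, 0, 0, 0.4, -1], [0, 0, 0, 0, 0, 0.4, -1], [0, 0, 0, 0, 0, 0.4, -1], [0, 0, 0, 0, 0, 0.4, -1], [0, 0, 0, 0, 0, 0.4, -1], [0, 0, 0, 0, 0, 0.4, -1], [0, 0, 0, 0, 0, 0.4, -1], [0, 0, 0, 0, 0, 0.4, -1]]

```text
clock: 12.25
position: [0.5062, 0.1277, 0.3002]
tool_rot: [-2.896, -0.472, -0.722]
force: [-0.5, -0.2, -1.8]
grip_width: 0.0351
finger_force: 69.9
```

```bash
python3 - <<'E'
from workcell import observe
s=observe();print(s['clock'],s['position'],s['tool_rot'],s['qpos'])
E
```

```text
12.25 [0.50621568 0.12767994 0.3001542 ] [-2.89617212 -0.47246052 -0.72223076] [-1.71941212  0.3502266   1.42079045  2.19130704 -0.12635678  0.44759764
 -2.52007887]
```

Turning positive makes it worse, so I'll turn the other way.

Call:
move_arm:
  plan:
    - [[0, 0, 0, 0, 0, -1, -1], [0, 0, 0, 0, 0, -1, -1], [0, 0, 0, 0, 0, -1, -1], [0, 0, 0, 0, 0, -1, -1], [0, 0, 0, 0, 0, -1, -1], [0, 0, 0, 0, 0, -1, -1], [0, 0, 0, 0, 0, -1, -1], [0, 0, 0, 0, 0, -1, -1], [0, 0, 0, 0, 0, -1, -1], [0, 0, 0, 0, 0, -1, -1]]

```text
clock: 13.25
position: [0.5063, 0.1277, 0.3004]
tool_rot: [2.819, -0.427, 0.461]
force: [0.7, 0.3, -2.1]
grip_width: 0.0355
finger_force: 70.2
```

```bash
python3 - <<'E'
from h import *
from workcell import observe
s=observe();R0=E(s['tool_rot']);print(s['position'],s['tool_rot'],s['qpos'])
v,P=twist(T(s['position'],R0),T(L+N*(.12+G),aimR(R0)),10);print(v)
E
```

```text
[0.50626207 0.1276592  0.30039002] [ 2.8191629  -0.42650286  0.46072676] [-1.63981211  0.19778853  1.21181537  2.19054382  0.31092161  0.48410339
 -1.90112593]
[ 0.04 -0.32  0.   -0.06  0.12  0.  ]
```

```bash
python3 - <<'E'
from h import *
from workcell import observe
s=observe();R0=E(s['tool_rot'])
v,P=twist(T(s['position'],R0),T(L+N*(.12+G),aimR(R0)*R.from_euler('z',-30,degrees=True)),10);print(v)
for p in P[::2]:print(p[:3,3].round(3),'rim',(p[:3,3]+p[:3,2]*G).round(3))
E
```

```text
[ 0.12 -0.3  -0.   -0.09  0.1  -0.5 ]
[0.506 0.128 0.3  ] rim [0.551 0.118 0.222]
[0.506 0.14  0.299] rim [0.553 0.13  0.221]
[0.505 0.153 0.296] rim [0.554 0.142 0.22 ]
[0.502 0.165 0.292] rim [0.553 0.154 0.218]
[0.499 0.177 0.288] rim [0.552 0.166 0.215]
[0.494 0.188 0.283] rim [0.55  0.178 0.212]
```

Call:
move_arm:
  plan:
    - [[0.12, -0.3, 0, -0.09, 0.1, -0.5, -1], [0.12, -0.3, 0, -0.09, 0.1, -0.5, -1], [0.12, -0.3, 0, -0.09, 0.1, -0.5, -1], [0.12, -0.3, 0, -0.09, 0.1, -0.5, -1], [0.12, -0.3, 0, -0.09, 0.1, -0.5, -1], [0.12, -0.3, 0, -0.09, 0.1, -0.5, -1], [0.12, -0.3, 0, -0.09, 0.1, -0.5, -1], [0.12, -0.3, 0, -0.09, 0.1, -0.5, -1], [0.12, -0.3, 0, -0.09, 0.1, -0.5, -1], [0.12, -0.3, 0, -0.09, 0.1, -0.5, -1]]

```text
clock: 14.25
position: [0.4958, 0.1892, 0.2842]
tool_rot: [2.526, -0.28, 1.01]
force: [0.7, 0.5, -2.4]
grip_width: 0.0352
finger_force: 70.2
```

```bash
python3 - <<'E'
from h import *
from workcell import observe
s=observe();R0=E(s['tool_rot']);print(s['position'],s['tool_rot'],s['qpos'])
v,P=twist(T(s['position'],R0),T(L+N*(.05+G),aimR(R0)),10);print(v,np.degrees(np.arccos(-N@R0.as_matrix()[:,2])))
E
```

```text
[0.49583719 0.18916346 0.28422011] [ 2.52577359 -0.27969776  1.00994672] [-1.78620754  0.33450173  1.21488658  2.26403286  0.54728262  0.3391845
 -1.79603225]
[-0.01 -0.    0.35  0.01  0.   -0.  ] 0.4092579106119202
```

Reached: 0.4° off square, on the axis. I'll advance 70 mm along it and hold.

Call:
move_arm:
  plan:
    - [[-0.01, 0, 0.35, 0, 0, 0, -1], [-0.01, 0, 0.35, 0, 0, 0, -1], [-0.01, 0, 0.35, 0, 0, 0, -1], [-0.01, 0, 0.35, 0, 0, 0, -1], [-0.01, 0, 0.35, 0, 0, 0, -1], [-0.01, 0, 0.35, 0, 0, 0, -1], [-0.01, 0, 0.35, 0, 0, 0, -1], [-0.01, 0, 0.35, 0, 0, 0, -1], [-0.01, 0, 0.35, 0, 0, 0, -1], [-0.01, 0, 0.35, 0, 0, 0, -1]]

```text
clock: 15.25
position: [0.5377, 0.179, 0.2283]
tool_rot: [2.527, -0.281, 1.007]
force: [-0.3, 0.1, -1.7]
grip_width: 0.0355
finger_force: 70.1
```

```bash
python3 - <<'E'
from h import *
from workcell import observe,grab_frame
b=grab_frame('side')['color'][90:240,180:340,::-1]
cv2.imwrite('pics/c4.png',cv2.resize(b,(640,600),interpolation=2))
s=observe();R0=E(s['tool_rot']);print(s['position'],s['qpos'],s['clock'])
z=R0.as_matrix()[:,2];f=s['position']+z*(G+.05)
v,P=twist(T(s['position'],R0),T(L+N*(.05+G),aimR(R0)),1);print(v,np.degrees(np.arccos(-N@z)),'focus err',f-L)
print('axis px',[((proj('side',s['position']+z*d)-[180,90])*4).round(0).tolist() for d in (G-.14,G,G+.05)])
E
```

```text
[0.53803071 0.1788056  0.22798991] [-1.43759907  0.45721302  0.94291914  2.25800065  0.72648654  0.16362236
 -1.98520801] 15.3
[ 0.06 -0.07 -0.09  0.05  0.04 -0.  ] 0.41587230946628234 focus err [ 0.00147833 -0.0029817  -0.00061924]
axis px [[[103.0, 90.0]], [[234.0, 209.0]], [[276.0, 248.0]]]
```

View pics/c4.png

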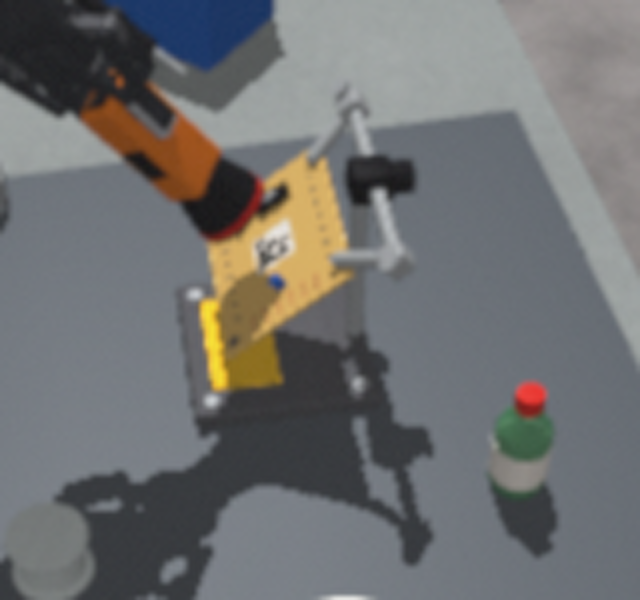

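The hood rim centre is at about (234,208), against a predicted (234,209), and the axis runs to the label at (274,246). I'll hold still.

Call:
move_arm:
  plan:
    - [[0, 0, 0, 0, 0, 0, -1], [0, 0, 0, 0, 0, 0, -1], [0, 0, 0, 0, 0, 0, -1], [0, 0, 0, 0, 0, 0, -1], [0, 0, 0, 0, 0, 0, -1], [0, 0, 0, 0, 0, 0, -1], [0, 0, 0, 0, 0, 0, -1], [0, 0, 0, 0, 0, 0, -1], [0, 0, 0, 0, 0, 0, -1], [0, 0, 0, 0, 0, 0, -1]]

```text
clock: 16.3
position: [0.5376, 0.1789, 0.2289]
tool_rot: [2.528, -0.282, 1.006]
force: [-0.6, -0.2, -2.2]
grip_width: 0.0356
finger_force: 70.1
```

Call:
move_arm:
  plan:
    - [[0, 0, 0, 0, 0, 0, -1], [0, 0, 0, 0, 0, 0, -1], [0, 0, 0, 0, 0, 0, -1], [0, 0, 0, 0, 0, 0, -1], [0, 0, 0, 0, 0, 0, -1], [0, 0, 0, 0, 0, 0, -1], [0, 0, 0, 0, 0, 0, -1], [0, 0, 0, 0, 0, 0, -1], [0, 0, 0, 0, 0, 0, -1], [0, 0, 0, 0, 0, 0, -1]]

```text
clock: 17.3
position: [0.5376, 0.1789, 0.2289]
tool_rot: [2.528, -0.282, 1.006]
force: [0.2, -0.4, -2.3]
grip_width: 0.0353
finger_force: 70.1
```

Call:
move_arm:
  plan:
    - [[0, 0, 0, 0, 0, 0, -1], [0, 0, 0, 0, 0, 0, -1], [0, 0, 0, 0, 0, 0, -1], [0, 0, 0, 0, 0, 0, -1], [0, 0, 0, 0, 0, 0, -1], [0, 0, 0, 0, 0, 0, -1], [0, 0, 0, 0, 0, 0, -1], [0, 0, 0, 0, 0, 0, -1], [0, 0, 0, 0, 0, 0, -1], [0, 0, 0, 0, 0, 0, -1]]

```text
clock: 18.3
position: [0.5376, 0.1789, 0.2289]
tool_rot: [2.528, -0.281, 1.006]
force: [-0.2, -0.0, -2.3]
grip_width: 0.0355
finger_force: 70.1
```

Call:
move_arm:
  plan:
    - [[0, 0, -0.4, 0, 0, 0, -1], [0, 0, -0.4, 0, 0, 0, -1], [0, 0, -0.4, 0, 0, 0, -1], [0, 0, -0.4, 0, 0, 0, -1], [0, 0, -0.4, 0, 0, 0, -1], [0, 0, -0.4, 0, 0, 0, -1], [0, 0, -0.4, 0, 0, 0, -1], [0, 0, -0.4, 0, 0, 0, -1], [0, 0, -0.4, 0, 0, 0, -1], [0, 0, -0.4, 0, 0, 0, -1]]

```text
clock: 19.3
position: [0.4884, 0.1883, 0.2921]
tool_rot: [2.528, -0.282, 1.006]
force: [0.7, -0.0, -1.3]
grip_width: 0.0354
finger_force: 70.1
```

```bash
python3 - <<'E'
from h import *
from workcell import observe
s=observe();R0=E(s['tool_rot']);print(s['position'],s['qpos'])
for n,yaw in ((20,.5),(20,-.25)):
  v,P=twist(T(s['position'],R0),T([.614,-.147,.29],E([np.pi,0,yaw])),n);print(yaw,v)
  for p in P[::4]:print(p[:3,3].round(3),'rim',(p[:3,3]+p[:3,2]*G).round(3))
E
```

```text
[0.48842191 0.18829701 0.2921495 ] [-1.76417001  0.22401244  1.10520904  2.26520527  0.76704515  0.45162409
 -2.01374374]
0.5 [-0.32  0.83  0.2   0.25 -0.2   0.19]
[0.488 0.188 0.292] rim [0.544 0.178 0.221]
[0.524 0.126 0.305] rim [0.569 0.115 0.227]
[0.555 0.06  0.311] rim [0.589 0.05  0.227]
[ 0.581 -0.008  0.31 ] rim [ 0.604 -0.015  0.222]
[ 0.601 -0.077  0.302] rim [ 0.613 -0.082  0.212]
[ 0.614 -0.148  0.289] rim [ 0.614 -0.148  0.198]
-0.25 [ 0.01  0.92  0.26  0.17 -0.29  0.53]
[0.488 0.188 0.292] rim [0.544 0.178 0.221]
[0.542 0.137 0.312] rim [0.587 0.123 0.234]
[0.584 0.074 0.32 ] rim [0.617 0.059 0.237]
[0.611 0.003 0.319] rim [ 0.633 -0.01   0.232]
[ 0.621 -0.072  0.309] rim [ 0.632 -0.079  0.219]
[ 0.614 -0.146  0.291] rim [ 0.614 -0.145  0.2  ]
```

Call:
move_arm:
  plan:
    - [[-0.32, 0.83, 0.2, 0.25, -0.2, 0.19, -1], [-0.32, 0.83, 0.2, 0.25, -0.2, 0.19, -1], [-0.32, 0.83, 0.2, 0.25, -0.2, 0.19, -1], [-0.32, 0.83, 0.2, 0.25, -0.2, 0.19, -1], [-0.32, 0.83, 0.2, 0.25, -0.2, 0.19, -1], [-0.32, 0.83, 0.2, 0.25, -0.2, 0.19, -1], [-0.32, 0.83, 0.2, 0.25, -0.2, 0.19, -1], [-0.32, 0.83, 0.2, 0.25, -0.2, 0.19, -1], [-0.32, 0.83, 0.2, 0.25, -0.2, 0.19, -1], [-0.32, 0.83, 0.2, 0.25, -0.2, 0.19, -1]]

```text
clock: 20.3
position: [0.5701, 0.0271, 0.3139]
tool_rot: [2.857, -0.179, 0.729]
force: [-0.2, 0.7, -2.4]
grip_width: 0.035
finger_force: 70.1
```

Call:
move_arm:
  plan:
    - [[-0.32, 0.83, 0.2, 0.25, -0.2, 0.19, -1], [-0.32, 0.83, 0.2, 0.25, -0.2, 0.19, -1], [-0.32, 0.83, 0.2, 0.25, -0.2, 0.19, -1], [-0.32, 0.83, 0.2, 0.25, -0.2, 0.19, -1], [-0.32, 0.83, 0.2, 0.25, -0.2, 0.19, -1], [-0.32, 0.83, 0.2, 0.25, -0.2, 0.19, -1], [-0.32, 0.83, 0.2, 0.25, -0.2, 0.19, -1], [-0.32, 0.83, 0.2, 0.25, -0.2, 0.19, -1], [-0.32, 0.83, 0.2, 0.25, -0.2, 0.19, -1], [-0.32, 0.83, 0.2, 0.25, -0.2, 0.19, -1]]

```text
clock: 21.3
position: [0.618, -0.1465, 0.2935]
tool_rot: [3.141, 0.0, 0.502]
force: [-1.1, 1.1, -1.2]
grip_width: 0.0355
finger_force: 70.1
```

```bash
python3 - <<'E'
from h import *
from workcell import observe,grab_frame
im={}
for n,(y,x) in {'side':(190,215),'top':(150,255)}.items():
  im[n]=cv2.resize(grab_frame(n)['color'][y:y+100,x:x+100,::-1],(400,400),interpolation=2)
cv2.imwrite('pics/c5.png',np.hstack([im['side'],im['top']]))
s=observe();R0=E(s['tool_rot']);print(s['position'],s['tool_rot'],s['qpos'])
yaw=s['tool_rot'][2]
v,P=twist(T(s['position'],R0),T([.614,-.147,.13],E([np.pi,0,yaw])),10);print(v)
z=R0.as_matrix()[:,2]
print('rim px',(proj('side',s['position']+z*G)-[215,190])*4,'pad px',(proj('side',[.613,-.147,.015])-[215,190])*4)
E
```

```text
[ 0.61773702 -0.14877672  0.29292132] [3.13942313e+00 1.89885655e-03 4.99345260e-01] [-0.27944402  0.56700927  0.6722257   1.52088938 -0.36655391  1.1828589
 -0.61554325]
[-0.01 -0.02  0.81  0.    0.    0.  ]
rim px [[226.25022643  98.14427539]] pad px [[208.91440724 262.31997491]]
```

View pics/c5.png

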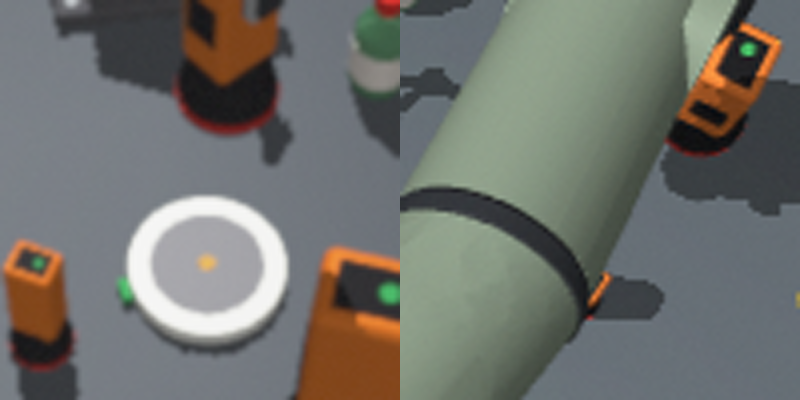

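The side crop shows the pad's centre dot at (207,263), against a predicted (209,262). The hood rim hangs level above it at (227,100). I'll lower it.

Call:
move_arm:
  plan:
    - [[-0.02, -0.02, 0.8, 0, 0, 0, -1], [-0.02, -0.02, 0.8, 0, 0, 0, -1], [-0.02, -0.02, 0.8, 0, 0, 0, -1], [-0.02, -0.02, 0.8, 0, 0, 0, -1], [-0.02, -0.02, 0.8, 0, 0, 0, -1], [-0.02, -0.02, 0.8, 0, 0, 0, -1], [-0.02, -0.02, 0.8, 0, 0, 0, -1], [-0.02, -0.02, 0.8, 0, 0, 0, -1], [-0.02, -0.02, 0.8, 0, 0, 0, -1], [-0.02, -0.02, 0.8, 0, 0, 0, -1]]

```text
clock: 22.4
position: [0.613, -0.1447, 0.1325]
tool_rot: [3.139, -0.001, 0.503]
force: [0.6, -0.6, -2.1]
grip_width: 0.0353
finger_force: 70.6
```

Call:
move_arm:
  plan:
    - [[0, 0, 0.1, 0, 0, 0, -1], [0, 0, 0.1, 0, 0, 0, -1], [0, 0, 0.1, 0, 0, 0, -1], [0, 0, 0.1, 0, 0, 0, -1], [0, 0, 0.1, 0, 0, 0, -1], [0, 0, 0.1, 0, 0, 0, -1], [0, 0, 0.1, 0, 0, 0, -1], [0, 0, 0.1, 0, 0, 0, -1], [0, 0, 0.1, 0, 0, 0, -1], [0, 0, 0, 0, 0, 0, -1]]

```text
clock: 23.4
position: [0.6128, -0.1455, 0.1146]
tool_rot: [3.139, 0.0, 0.502]
force: [-0.3, 0.1, -1.7]
grip_width: 0.035
finger_force: 70.5
```

Expected contact is near 0.106. I'll creep down while watching the force.

Call:
move_arm:
  plan:
    - [[0, 0, 0.05, 0, 0, 0, -1], [0, 0, 0.05, 0, 0, 0, -1], [0, 0, 0.05, 0, 0, 0, -1], [0, 0, 0.05, 0, 0, 0, -1], [0, 0, 0.05, 0, 0, 0, -1], [0, 0, 0.05, 0, 0, 0, -1], [0, 0, 0.05, 0, 0, 0, -1], [0, 0, 0.05, 0, 0, 0, -1], [0, 0, 0, 0, 0, 0, -1], [0, 0, 0, 0, 0, 0, -1]]

```text
clock: 24.4
position: [0.613, -0.1456, 0.1069]
tool_rot: [3.139, -0.0, 0.502]
force: [0.1, -0.3, -0.8]
grip_width: 0.0355
finger_force: 70.5
```

Call:
move_arm:
  plan:
    - [[0, 0, 0.03, 0, 0, 0, -1], [0, 0, 0.03, 0, 0, 0, -1], [0, 0, 0.03, 0, 0, 0, -1], [0, 0, 0, 0, 0, 0, -1], [0, 0, 0, 0, 0, 0, -1], [0, 0, 0, 0, 0, 0, -1], [0, 0, 0, 0, 0, 0, -1], [0, 0, 0, 0, 0, 0, -1], [0, 0, 0, 0, 0, 0, -1], [0, 0, 0, 0, 0, 0, -1]]

```text
clock: 25.4
position: [0.6132, -0.1457, 0.106]
tool_rot: [3.139, -0.001, 0.502]
force: [-2.1, 0.9, 13.0]
grip_width: 0.0352
finger_force: 72.1
```

Contact at 13 N, so it's seated. I'll open gently and rise straight up.

Call:
move_arm:
  plan:
    - [[0, 0, -0.01, 0, 0, 0, -1], [0, 0, 0, 0, 0, 0, -1], [0, 0, 0, 0, 0, 0, -0.1], [0, 0, 0, 0, 0, 0, 0], [0, 0, 0, 0, 0, 0, 0.2], [0, 0, 0, 0, 0, 0, 0.4], [0, 0, 0, 0, 0, 0, 0.6], [0, 0, 0, 0, 0, 0, 0.8], [0, 0, 0, 0, 0, 0, 0.8], [0, 0, 0, 0, 0, 0, 0.8]]
  grip_force: 20

```text
clock: 26.4
position: [0.613, -0.1456, 0.1053]
tool_rot: [3.139, -0.0, 0.502]
force: [-0.7, 0.3, 0.2]
grip_width: 0.0766
finger_force: 0.0
```

Call:
move_arm:
  plan:
    - [[0, 0, -0.3, 0, 0, 0, 0.8], [0, 0, -0.6, 0, 0, 0, 0.8], [0, 0, -0.8, 0, 0, 0, 0.8], [0, 0, -0.8, 0, 0, 0, 0.8], [0, 0, -0.8, 0, 0, 0, 0.8], [0, 0, -0.8, 0, 0, 0, 0.8], [0, 0, -0.8, 0, 0, 0, 0.8], [0, 0, -0.8, 0, 0, 0, 0.8], [0, 0, -0.8, 0, 0, 0, 0.8], [0, 0, -0.5, 0, 0, 0, 0.8]]

```text
clock: 27.4
position: [0.613, -0.1454, 0.2473]
tool_rot: [3.138, -0.002, 0.502]
force: [0.3, -0.2, 0.4]
grip_width: 0.0769
finger_force: 0.0
```

```bash
python3 - <<'E'
from h import *
from workcell import grab_frame
a=grab_frame('side')['color'][180:300,210:330,::-1]
cv2.imwrite('pics/c6.png',cv2.resize(a,(600,600),interpolation=2))
for P in ([.613,-.1465,.155],[.613,-.1465,.015]):print((proj('side',P)-[210,180])*5)
E
```

```text
[[293.85761669 228.10031672]]
[[285.9384354  377.12633909]]
```

View pics/c6.png

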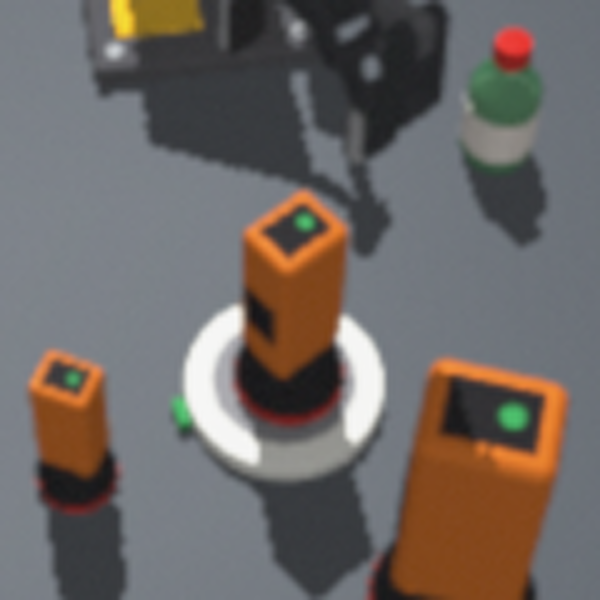

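The scanner stands upright on the pad's middle, with its handle end at about (296,230) against a predicted (294,228), and the fingers are clear. I'll hand the job in.

```bash
python3 -c "
from workcell import job_done
print(job_done())"
```

```text
the job is handed in; nothing more can be done
None
```

The scanner was held square on the label, rim about 50 mm away, for 3 s, then set upright on the middle of its pad and released; the job was handed in at about 27 s, but the judge returned no verdict.

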